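Release and hold up the hold-down bar of a cassette rack

TASK

The two washed instrument cassettes are clamped in the wire rack by a hinged hold-down bar. Draw the spring catch at the bar's free end sideways, toward the front of the rack, until you feel it come up against its stop; keep it drawn and lift the bar off the stud with it. Finish while still holding the bar up by the catch, its free end at least 12 cm above the stud, so that a colleague can take the cassettes out: the bar falls shut if you let go, and the cassettes and the things on the bench stay where they are.

Things in the scene. Friction and masses are not known exactly. Their poses are not given: they have to be found in the camera images.
- rack: Stainless wire rack, 165 x 270 mm, fixed to the bench. Origin: centre of its footprint at bench height; z up, y along the bar toward the hinge end, -x = its front (toward the robot, turned up to 0.45 rad). Rack-frame numbers are for the bar shut. Highest parts besides the thumb grip: bar head, top at z = 86 mm, hinge ears 84 mm, bar 76 mm.
- bar_hinge (a point): Middle of the bar's hinge axis, rack x = 0, y = +118, z = 73 mm. The hinge axis lies along rack x.
- stud_top (a point): Top of the fixed stud, a round steel head 26 mm across with a flat underside on a thin neck; rack x = 0, y = -122, z = 78 mm. The bar's head (42 mm along x, 44 mm along y, open at the end) sits over it; the catch's flat fork lies under the stud head round its neck and locks the bar down.
- hold_bar (a joint): Hinge of the hold-down bar, a flat steel bar 22 mm wide, 240 mm from hinge to stud. 0 = shut on the stud, grows as the free end rises (0.52 rad = 120 mm up), stops at 1.2 rad. 0.3 to 0.6 kg with its head; no stay, falls shut when let go. Locked at 0 until the catch is drawn about 10 mm or more.
- catch (a joint): Slide of the spring catch, carried on the bar's head and rising with it. 0 = home (bolt under the stud head), grows as it is drawn along rack -x, to the front, up to a hard stop at 0.014 m. The spring pulls it home with 3 N at home, 8 N at the stop.
- catch_grip (a point): Middle of the catch's upright ribbed black thumb grip, 12 mm thick along rack x, 32 mm wide along y, 40 mm tall, in front of and above the bar's head. Shut and home: rack x = -33, y = -122, z = 116 mm (foot 96, top 136; the head, top 86, lies behind from x = -21). Pinch it from above, closing along rack x. It turns with the bar about the hinge, or may pivot between the fingers.
- cassette_top: Upper of two equal instrument cassettes, a perforated steel box 146 x 187 x 27 mm, 0.46 kg, lying loose on the lower one in the rack; origin at its underside's centre; its top is 3 mm under the bar.
- timer: Kitchen-type timer, 66 x 66 x 19 mm, loose on the bench to the right of the rack; leave alone.
- tape_roll: Roll of tape lying flat, 65 mm across, 19 mm high, loose on the bench to the right of the rack; leave alone.
- pouch: Sealed sterile pouch with instruments, flat, 230 x 90 x 11 mm, loose on the bench to the left of the rack; leave alone.

How it is judged (in metres and radians):
On the way, in this order (a step that is already met when the one before it is completed fails the run):
1. the catch is drawn to its stop while the bar is still down on the stud (value of joint catch above 0.0125 m and value of joint hold_bar below 0.04 rad), for 0.2 s.
2. the bar is lifted off the stud (value of joint hold_bar above 0.15 rad), for 0.1 s.
At the end, for the whole second after the job is handed in: Fingers grip the catch (over 1 N, within 45 mm of its thumb grip's middle) and hold the bar raised and still (0.49 to 1.15 rad: free end about 11 cm or more above the stud; under 0.1 rad/s); upper cassette moved under 12 mm, timer, tape roll and sealed pouch under 20 mm (value of joint hold_bar between 0.49 and 1.15 rad and velocity of joint hold_bar between -0.1 and 0.1 rad/s and contact force between the fingers and rack above 1 N and distance between the grasp point and catch_grip below 0.045 m and distance of cassette_top from where it was at the start of the episode below 0.012 m and distance of each of timer, tape_roll, pouch from where it was at the start of the episode below 0.02 m); the arm keeps its last pose, push and grip.
It fails at once if the upper cassette is pushed out of place (distance of cassette_top from where it was at the start of the episode above 0.02 m).
It fails at once if the timer, the tape roll or the sealed pouch is knocked away (distance of any of timer, tape_roll, pouch from where it was at the start of the episode above 0.03 m).
It also fails if it takes over 48 s, if anything falls off the work surface, if the arm or the gripper's body presses on something with over 40 N, if the wrist force passes 120 N, or if a joint passes its speed limit or range.

ROBOT

A 7-joint arm with a two-finger parallel gripper is mounted at the origin on a cart in front of the work surface, level with it; the furniture and walls round the work are solid. World frame = base frame: x ahead of the robot, y to its left, z up, the work surface at z = 0. Lengths are in mm, angles in rad, forces in N, time in s.
With the tool pointing down it reaches from about 425 to 875 mm from the base axis. Payload 4.7 kg.
Tool frame: the origin (TCP) lies at the very end of the fingers, on their centre line; the grasp point (between the pads) lies 19 mm behind it; z points along the fingers, x is the direction in which the jaws open and shut, and the axes are right-handed (so a half turn about z gives the same grasp; the last joint's range is limited). The gripper opens to 85 mm and grips with 20 to 120 N. Pads are 22 mm wide; open, the fingers measure 114 mm over their backs; the gripper's body (76 mm by 85 mm) begins 54 mm behind the grasp point. The pads swing forward as they close: fully open they stand 13 mm farther back than shut.
Start: joints at [-1.313, 0.321, -0.07, 1.45, 0.023, 1.371, -0.057], TCP at [156.931, 630.791, 231.349] pointing down, gripper open.
Joint ranges: [-2.86, 2.86], [-0.3, 2.09], [-1.38, 1.24], [0.06, 2.45], [-1.56, 4.7], [0.09, 2.05], [-2.69, 2.69]. Speed limits (rad/s): [2.57, 2.57, 3.14, 3.14, 3.14, 3.14, 3.14].

INTERFACE

Orientations are given as a 3x3 rotation matrix whose columns are the frame's x, y, z axes.
In Python, from bench import manip gives the robot as it stands.
- The arm moves only by the tool step_arm, never from a script. Its arguments are lists of equal length, an entry for each row: "xyz": the shift along the tool's x, y, z in mm, a list of three; "rotation": the turn, a rotation vector about the tool's x, y, z in degrees, a list of three; "jaw": the closure in counts, from 0 (fully open) to 255 (shut). A call has 1 to 8 rows; each row shifts and turns the commanded pose from where the row before left it, along the tool's axes as they then stand; what a row does not reach is not made up. A row lasts 1/12 s, in which the tool goes at most 41.7 mm and 7.16 degrees, less where a joint would pass 70% of its speed; a pose out of reach is approached as far as the arm can. A call with a gripper value outside its range is refused whole. The fingers move at their own pace and stop on an object; "newtons" is the grip in N (left out, the last holds). Time passes only in rows, so rows that do not move let the fingers close. It gives the time, the measured TCP pose, the force and the opening at its end, in the units of the state.
- manip.get_obs(): the state, without advancing time (a new reading comes with each control period).
- manip.camera(name): name is "scene" or "side" or "wrist"; returns a dict with "img" (384x512x3 uint8, red, green, blue), "fx", "fy", "cx", "cy" (pixels), "extrinsics" (4x4, takes a point from world to camera coordinates). Camera axes: x right, y up, looking along -z (the intrinsics and any distortion apply to the point x, -y, -z); pixel columns grow to the right and rows downward; lengths in mm; the calibration is good to about 2 mm. A picture is of the moment at which its call begins. There is no depth.
- manip.close_job(): hands the job in, once; it reports no verdict.
Trained networks look in the newest picture that a camera, given by its name, has taken for a name from the list of things; names that differ only in an ending like _2 or _b are one class to them, and where a whole thing is asked for, a point or a joint stands for the part that bears it (a point fixed in the world has none). Each returns a list of dicts, best first, with "score" (0 to 1); they miss things now and then, are a little off and sometimes report something else, mostly with a low value. They report only what shows in the picture. A call takes as long as a camera call.
- manip.trace(camera, name): "region" (384x512 bool, what is visible of it) and "pixel" ([column, row] in pixels, amid what is visible of it).
The state is a dict: "time_s": time; "joint_pos": joint angles; "dq": joint speeds; "effort": joint torques, N m; "position": TCP position; "tool_rot": TCP orientation; "force": force on the tool from outside, world axes, zero at the start; "moment": the same for the moment, N m; "width": finger opening in mm.
Only numpy, scipy, OpenCV 4.12 (cv2) and the standard library are available. Lean on these libraries where they do the work, as an engineer would, in place of code of your own. Each camera call takes 0.05 s, during which the arm holds its last target.

## Working session

There is one attempt and no reset: what is moved stays moved. The work goes in short steps, Python scripts to look and compute and a tool call to move; the robot and the scene stay as the last step left them, time stands still between calls to the robot, and variables do not carry over. Pictures are saved under pics/ and viewed, and the job is handed in when it is done.

Besides the shell and the picture viewer there is one more tool, called after "Request:" as a command line: name --argument value ..., lists and objects as JSON in quotes. step_arm: Moves the arm, as the interface text tells. Its arguments: {"type":"object","properties":{"xyz":{"type":"array"},"rotation":{"type":"array"},"jaw":{"type":"array"},"newtons":{"type":"number"}},"required":["xyz","rotation","jaw"]}

```bash
ls; mkdir -p pics; python3 - <<'E'
from bench import manip
import cv2,numpy as np
o=manip.get_obs();print(o['time_s'],o['position'],np.round(o['tool_rot'],3).tolist(),o['width'],o['force'])
for c in ['scene','side','wrist']:
    d=manip.camera(c);cv2.imwrite(f'pics/{c}0.png',d['img'][:,:,::-1])
    print(c,d['fx'],d['fy'],d['cx'],d['cy'],np.round(d['extrinsics'],3).tolist(),[k for k in d])
    for n in ['catch_grip','hold_bar','stud_top','bar_hinge','rack','catch','cassette_top']:
        try:
            r=manip.trace(c,n);print(n,[(round(x['score'],2),np.round(x['pixel'],1).tolist(),int(x['region'].sum())) for x in r[:3]])
        except Exception as e: print(n,e)
E
```

```text
pics
0.0 [156.84506896 630.23304502 230.20983651] [[0.241, 0.97, -0.0], [0.97, -0.241, -0.002], [-0.002, 0.0, -1.0]] 85.76039981572686 [ 0.00367395 -0.0312009  -0.35669381]
scene 417.06959916111424 417.06959916111424 252.85764223385308 188.70095208321834 [[-0.897, -0.441, -0.001, 418.641], [0.318, -0.648, 0.692, -290.697], [-0.306, 0.621, 0.722, -902.288], [0.0, 0.0, 0.0, 1.0]] ['img', 'fx', 'fy', 'cx', 'cy', 'extrinsics']
catch_grip [(0.71, [269.5, 151.2], 154)]
hold_bar [(0.57, [253.6, 168.1], 956), (0.36, [322.8, 153.2], 344)]
stud_top [(0.91, [248.8, 217.5], 2351)]
bar_hinge [(0.73, [248.8, 210.8], 2059)]
rack [(0.77, [251.7, 212.6], 2553), (0.46, [322.6, 154.7], 351)]
catch [(0.61, [272.0, 148.1], 133)]
cassette_top [(0.81, [255.7, 191.4], 2492)]
side 411.0802315941147 411.0802315941147 257.15725306148266 193.26378601940985 [[-0.991, 0.132, -0.001, 524.036], [-0.09, -0.671, 0.736, -101.26], [0.097, 0.73, 0.677, -1138.565], [0.0, 0.0, 0.0, 1.0]] ['img', 'fx', 'fy', 'cx', 'cy', 'extrinsics']
catch_grip [(0.73, [245.1, 162.2], 150)]
hold_bar [(0.92, [247.3, 184.1], 875)]
stud_top [(0.58, [262.3, 229.1], 1724), (0.58, [275.7, 156.4], 283), (0.27, [246.7, 185.2], 786)]
bar_hinge [(0.94, [253.0, 232.0], 1905)]
rack [(0.72, [254.0, 232.6], 1980)]
catch [(0.58, [244.7, 159.3], 177)]
cassette_top [(0.94, [251.0, 206.3], 2030)]
wrist 337.45996200112535 337.45996200112535 262.68488651087785 188.08733220797308 [[0.243, 0.97, 0.001, -650.406], [-0.919, 0.23, -0.319, 40.517], [-0.31, 0.077, 0.948, -379.719], [0.0, 0.0, 0.0, 1.0]] ['img', 'fx', 'fy', 'cx', 'cy', 'extrinsics']
catch_grip []
hold_bar []
stud_top []
bar_hinge []
rack []
catch []
cassette_top []
```

```bash
python3 - <<'E'
import cv2
a=cv2.imread('pics/scene0.png')[90:290,150:400];b=cv2.imread('pics/side0.png')[90:290,150:400]
cv2.imwrite('pics/crop0.png',cv2.resize(cv2.hconcat([a,b]),(800,320),interpolation=cv2.INTER_CUBIC))
E
```

```text
(no output)
```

View pics/scene0.png

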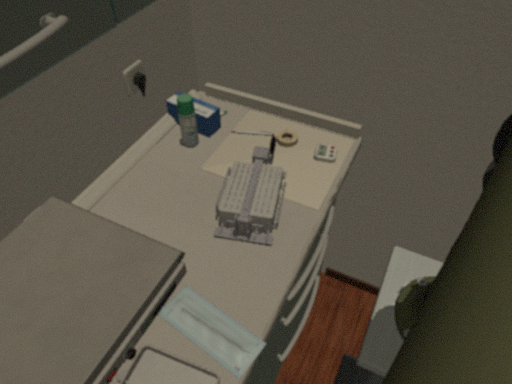

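View pics/side0.png

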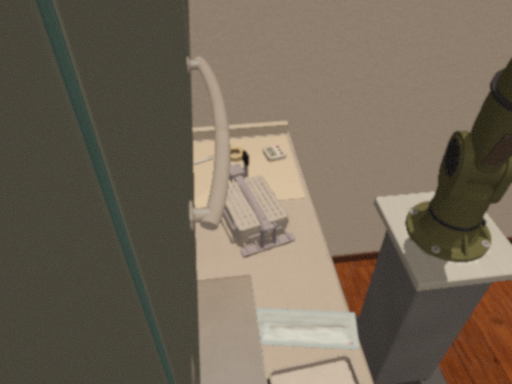

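View pics/crop0.png

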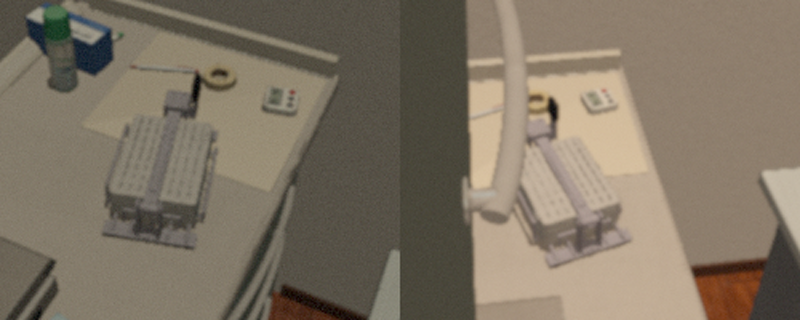

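```bash
cat > h.py <<'E'
from bench import manip
import cv2,numpy as np
from scipy.optimize import least_squares
def proj(d,P):
    P=np.atleast_2d(P);E=d['extrinsics'];c=P@E[:3,:3].T+E[:3,3]
    return np.c_[d['fx']*c[:,0]/-c[:,2]+d['cx'],d['fy']*-c[:,1]/-c[:,2]+d['cy']]
def rw(p,P):
    c,s=np.cos(p[2]),np.sin(p[2]);P=np.atleast_2d(P)
    return np.c_[p[0]+c*P[:,0]-s*P[:,1],p[1]+s*P[:,0]+c*P[:,1],P[:,2]]
def box(x0,x1,y0,y1,z0,z1): return np.array([[x,y,z] for x in(x0,x1) for y in(y0,y1) for z in(z0,z1)],float)
EDG=[(i,i^b) for i in range(8) for b in(1,2,4) if i<i^b]
E
cat > m.py <<'E'
from h import *
D={c:manip.camera(c) for c in('scene','side')}
for c in D: print(c,'cam pos',-D[c]['extrinsics'][:3,:3].T@D[c]['extrinsics'][:3,3])
obs={}
for c in D:
    for n in('catch_grip','hold_bar','rack','cassette_top'):
        r=manip.trace(c,n)
        if r: obs[c,n]=r[0]; 
def tri(n):
    f=lambda X:np.concatenate([proj(D[c],X)[0]-obs[c,n]['pixel'] for c in D])
    s=least_squares(f,[600,0,100]);return s.x,s.fun
for n in('catch_grip','hold_bar'): print(n,tri(n))
M={'catch_grip':[-33,-122,116]}
# silhouettes: region IoU for cassette+bar+grip via box hulls
def mask(d,p,bs):
    m=np.zeros((384,512),np.uint8)
    for b in bs: cv2.fillConvexPoly(m,cv2.convexHull(np.round(proj(d,rw(p,b))*16).astype(np.int32)),1,shift=4)
    return m
GB=box(-39,-27,-138,-106,96,136)
BB=[box(-11,11,-100,118,71,76),box(-21,21,-144,-100,66,86)]
def res(p):
    r=[]
    for c in D:
        r+=list((proj(D[c],rw(p,[-33,-122,116]))[0]-obs[c,'catch_grip']['pixel']))
    q=obs['scene','hold_bar'];m=mask(D['scene'],p,BB);ys,xs=np.nonzero(m)
    Y,X=np.nonzero(q['region']);
    if q['score']>.5:
        r+=[(xs.mean()-X.mean())*.5,(ys.mean()-Y.mean())*.5]
    # bar axis direction
        def ang(x,y): v=np.linalg.svd(np.cov(x,y))[0][:,0]; return v*np.sign(v[1])
        a,b=ang(xs,ys),ang(X,Y); r.append(60*(a[0]*b[1]-a[1]*b[0]))
    return np.array(r)
best=None
for y in (-1.2,-.6,0.,.6):
    s=least_squares(res,[650,0,y],diff_step=1e-3,x_scale=[10,10,.1])
    if best is None or s.cost<best.cost: best=s
p=best.x;print('pose',p,best.fun)
np.save('pose.npy',p)
out=[]
for c in D:
    im=D[c]['img'][:,:,::-1].copy();im=cv2.resize(im[90:290,150:400],None,fx=3,fy=3,interpolation=cv2.INTER_CUBIC)
    for b,col in [(GB,(0,0,255)),(BB[0],(0,255,0)),(BB[1],(255,255,0)),(box(-82.5,82.5,-135,135,0,0),(255,0,255))]:
        q=(proj(D[c],rw(p,b))-[150,90]+.5)*3
        for i,j in EDG: cv2.line(im,tuple(q[i].astype(int)),tuple(q[j].astype(int)),col,1)
    cv2.imwrite(f'pics/ov_{c}.png',im)
E
python3 m.py
```

```text
scene cam pos [191.95063181 556.91568119 852.57734394]
side cam pos [620.36857932 694.06667902 845.34763942]
catch_grip (array([ 527.88916819, -237.4410688 ,  116.02546897]), array([-0.05167105,  0.61764781, -0.19204196, -0.63186899]))
hold_bar (array([ 538.75452115, -158.75500681,   93.63110691]), array([-0.14849006,  1.6439362 , -0.53459197, -1.65357671]))
pose [ 5.32468600e+02 -1.16551743e+02  2.27097785e-01] [ 0.80909401 -0.5333615  -0.36740374 -1.77359386 -2.02824877  2.77717856
  0.87028106]
```

View pics/ov_scene.png

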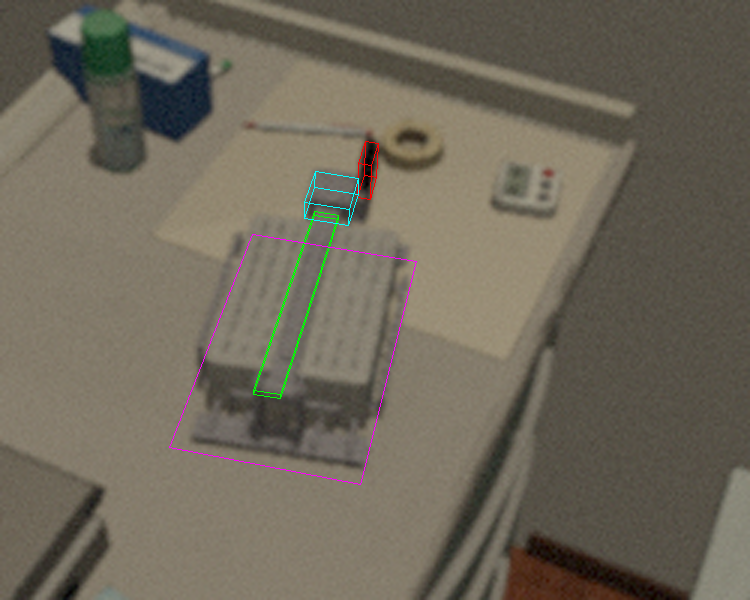

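View pics/ov_side.png

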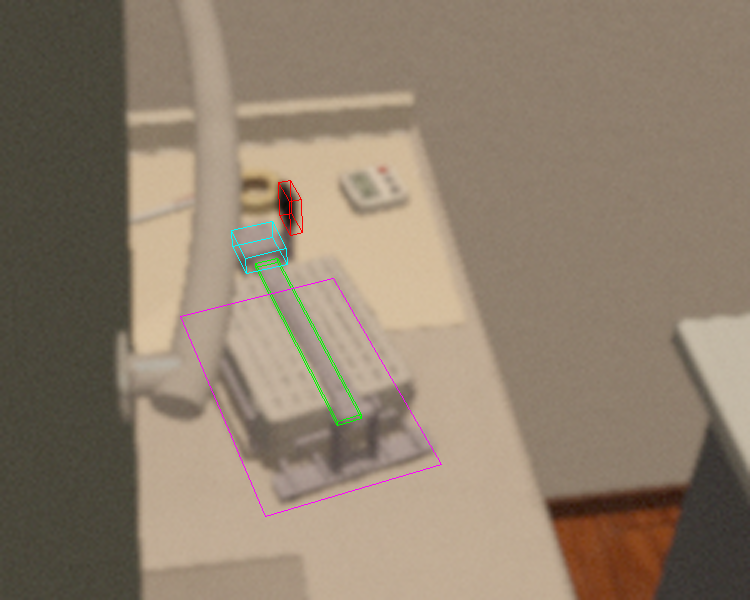

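```bash
python3 - <<'E'
import cv2
a=cv2.imread('pics/scene0.png')[125:245,205:305];b=cv2.imread('pics/side0.png')[140:260,205:305]
cv2.imwrite('pics/crop1.png',cv2.resize(cv2.hconcat([a,b]),None,fx=4,fy=4,interpolation=cv2.INTER_CUBIC))
E
```

```text
(no output)
```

View pics/crop1.png

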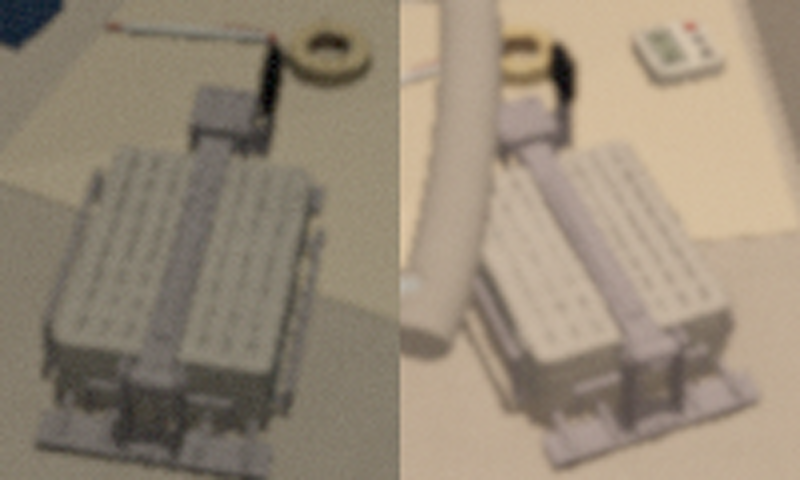

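```bash
cat > m2.py <<'E'
from h import *
D={c:manip.camera(c) for c in('scene','side')}
G=[-33,-122,116]
def res(q):
    p=q[:3];r=[]
    for c,px in(('scene',[(269.5,151.2)]),('side',[(245.1,162.2)])):pass
    A=[('scene',G,(272,145.5),1),('side',G,(246,158.5),1),('scene',[0,116,76],(245,216.2),.7),('side',[0,116,76],(265.7,226.2),.7),
       ('scene',[0,-122,86],(205+225/4,125+105/4),.7),('side',[0,-122,86],(205+127/4,140+117/4),.5)]
    for c,P,u,w in A: r+=list(w*(proj(D[c],rw(p,P))[0]-u))
    for c,u,s in [('scene',(273,218),(-1,1)),('scene',(218,208.7),(1,1)),('scene',(282,167.5),(-1,-1)),('scene',(235,163),(1,-1)),
        ('side',(287.5,216.2),(-1,1)),('side',(241.2,228.7),(1,1)),('side',(261.2,177),(-1,-1))]:
        r+=list(.5*(proj(D[c],rw(p,[s[0]*72+q[3],s[1]*92.5+q[4],73]))[0]-u))
    return np.array(r)
s=least_squares(res,[532,-116,.1,0,0],x_scale=[10,10,.1,5,5],loss='soft_l1');q=s.x;p=q[:3]
print(q,np.round(res(q),1)); J=s.jac;print('sd',np.sqrt(np.diag(np.linalg.inv(J.T@J))))
np.save('pose.npy',p);print('grip',rw(p,G))
L=[(box(-39,-27,-138,-106,96,136),(0,0,255)),(box(-11,11,-100,118,71,76),(0,255,0)),(box(-21,21,-144,-100,66,86),(255,255,0)),(box(-82.5,82.5,-135,135,0,0),(255,0,255)),(box(q[3]-73,q[3]+73,q[4]-93,q[4]+93,46,73),(0,255,255))]
o=[]
for c,(x,y) in (('scene',(205,125)),('side',(205,140))):
    im=D[c]['img'][y:y+120,x:x+100,::-1];im=cv2.resize(im,None,fx=4,fy=4,interpolation=cv2.INTER_CUBIC)
    for b,col in L:
        w=(proj(D[c],rw(p,b))-[x,y]+.5)*4
        for i,j in EDG: cv2.line(im,tuple(w[i].astype(int)),tuple(w[j].astype(int)),col,1)
    o.append(im)
cv2.imwrite('pics/ov2.png',cv2.hconcat(o))
E
python3 m2.py
```

```text
[ 5.29499363e+02 -1.22362476e+02  2.58885807e-01 -2.53542652e-01
  5.82237216e+00] [ 0.7 -0.5 -0.3 -1.  -1.9  1.8  1.5 -0.2 -0.5  0.4 -0.7 -0.5  0.   0.3
 -1.2  0.5  1.1 -0.2 -1.1 -1.4  1.4 -0.9 -1.1  0.7  0.8 -2.1]
sd [2.87449004 2.6404164  0.01987988 4.61202606 4.38859744]
grip [[ 528.83150574 -248.74504593  116.        ]]
```

View pics/ov2.png

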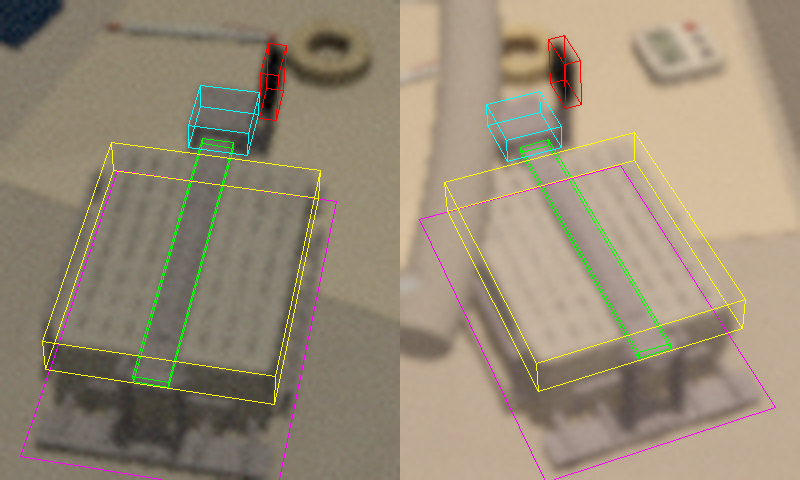

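```bash
cat >> h.py <<'E'
def back(d,u,z):
    E=d['extrinsics'];R,t=E[:3,:3],E[:3,3];o=-R.T@t
    v=R.T@np.array([(u[0]-d['cx'])/d['fx'],-(u[1]-d['cy'])/d['fy'],-1.]);return o+v*(z-o[2])/v[2]
E
python3 - <<'E'
from h import *
s=manip.camera('scene');
for u in [(185,255),(110,384),(65,200)]:
  for z in (0,100,200): print(u,z,back(s,u,z).round())
for u in [(285,137),(325,152),(165,300),(265,345),(360,125),(80,205)]: print(u,back(s,u,10).round())
w=manip.camera('wrist');o=manip.get_obs();E=w['extrinsics'];R=o['tool_rot']
print('cam in tool',R.T@(-E[:3,:3].T@E[:3,3]-o['position']),'axis',R.T@E[:3,:3].T@[0,0,-1], 'right',R.T@E[:3,:3].T@[1,0,0])
E
```

```text
(185, 255) 0 [604.  99.   0.]
(185, 255) 100 [555. 153. 100.]
(185, 255) 200 [507. 207. 200.]
(110, 384) 0 [571. 421.   0.]
(110, 384) 100 [526. 437. 100.]
(110, 384) 200 [482. 453. 200.]
(65, 200) 0 [1000.   91.    0.]
(65, 200) 100 [905. 145. 100.]
(65, 200) 200 [811. 200. 200.]
(285, 137) [ 558. -418.   10.]
(325, 152) [ 420. -405.   10.]
(165, 300) [573. 227.  10.]
(265, 345) [330. 221.  10.]
(360, 125) [ 362. -583.   10.]
(80, 205) [941.  92.  10.]
cam in tool [   0.22448326  -81.81552644 -141.90528693] axis [6.35099078e-05 3.19107724e-01 9.47718448e-01] right [ 9.99998641e-01  1.54087630e-03 -5.85844193e-04]
```

Request:
step_arm --xyz '[[-20.9,30.3,-8.3],[-20.9,30.3,-8.3],[-20.9,30.3,-8.3],[-20.9,30.3,-8.3],[-20.9,30.3,-8.3],[-20.9,30.3,-8.3],[-20.9,30.3,-8.3],[-20.9,30.3,-8.3]]' --rotation '[[0,0,0],[0,0,0],[0,0,0],[0,0,0],[0,0,0],[0,0,0],[0,0,0],[0,0,0]]' --jaw '[0,0,0,0,0,0,0,0]'

```text
time_s: 2.57
position: [352.8, 408.5, 298.5]
tool_rot: [[0.241, 0.97, 0.0], [0.97, -0.241, 0.001], [0.001, 0.0, -1.0]]
force: [0.1, 0.6, 0.0]
width: 85.3
```

Request:
step_arm --xyz '[[-27.5,23,-2.5],[-27.5,23,-2.5],[-27.5,23,-2.5],[-27.5,23,-2.5],[-27.5,23,-2.5],[-27.5,23,-2.5],[-27.5,23,-2.5],[-27.5,23,-2.5]]' --rotation '[[0,0,0],[0,0,0],[0,0,0],[0,0,0],[0,0,0],[0,0,0],[0,0,0],[0,0,0]]' --jaw '[0,0,0,0,0,0,0,0]'

```text
time_s: 3.23
position: [477.7, 150.4, 318.2]
tool_rot: [[0.241, 0.97, 0.001], [0.97, -0.241, 0.001], [0.001, 0.001, -1.0]]
force: [0.1, -0.4, -1.1]
width: 85.4
```

```bash
python3 -c "
from h import *
o=manip.get_obs();print(o['position'],o['joint_pos'],o['time_s'])"
```

```text
[477.70420627 150.38760747 318.22178455] [-0.74511818 -0.04120764  0.37691858  1.68440794  0.01471302  1.49454933
  0.95748619] 3.2333
```

Request:
step_arm --xyz '[[-37.8,13.6,2],[-35.9,18.1,2],[-33.4,22.3,2],[-30.5,26.2,2],[-27,29.7,2],[-23.2,32.8,2],[-19,35.4,2],[-14.6,37.5,2]]' --rotation '[[0,0,7],[0,0,7],[0,0,7],[0,0,7],[0,0,7],[0,0,7],[0,0,7],[0,0,7]]' --jaw '[0,0,0,0,0,0,0,0]'

```text
time_s: 3.9
position: [509.4, -169.7, 302.2]
tool_rot: [[0.941, 0.337, 0.002], [0.337, -0.941, 0.001], [0.002, -0.0, -1.0]]
force: [1.2, -0.4, -0.7]
width: 85.1
```

```bash
cat > look.py <<'E'
import sys
from h import *
o=manip.get_obs();print(o['time_s'],o['position'].round(1),o['tool_rot'].round(3).tolist(),o['joint_pos'].round(2),o['force'].round(1),o['width'])
d=manip.camera('wrist');cv2.imwrite(f'pics/{sys.argv[1]}.png',d['img'][:,:,::-1]);np.savez('w.npz',**d)
for n in ['catch_grip','hold_bar','bar_hinge','cassette_top']:
    r=manip.trace('wrist',n);print(n,[(round(x['score'],2),np.round(x['pixel'],1).tolist(),int(x['region'].sum())) for x in r[:3]])
print('pred',[proj(d,rw(np.load('pose.npy'),P)).round(1).tolist() for P in ([-33,-122,136],[-33,-122,96],[0,118,76],[0,-122,86])])
E
python3 look.py w1
```

```text
3.9 [ 509.4 -169.7  302.2] [[0.941, 0.337, 0.002], [0.337, -0.941, 0.001], [0.002, -0.0, -1.0]] [-0.41  0.05  0.71  1.64 -0.03  1.46  0.65] [ 1.2 -0.4 -0.7] 85.11801976156707
catch_grip [(0.95, [256.1, 231.7], 663), (0.18, [286.3, 107.1], 17919)]
hold_bar [(0.93, [291.4, 152.3], 6120), (0.41, [286.2, 107.3], 18615)]
bar_hinge [(0.7, [294.5, 108.1], 11058)]
cassette_top [(0.59, [285.6, 107.8], 18438)]
pred [[[254.0, 243.5]], [[254.8, 226.8]], [[308.2, -5.4]], [[283.3, 225.2]]]
```

View pics/w1.png

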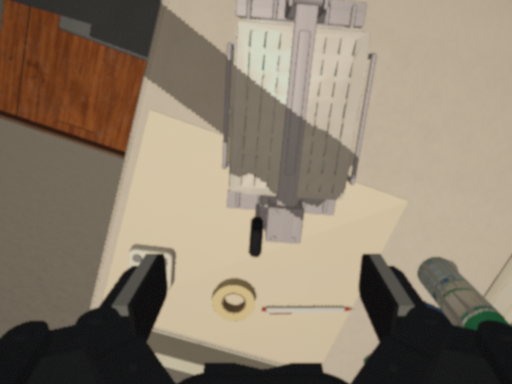

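```bash
cat > ov.py <<'E'
import sys
from h import *
d=dict(np.load('w.npz'));p=np.load('pose.npy') if len(sys.argv)<5 else np.array(eval(sys.argv[4]))
x,y=eval(sys.argv[2]);k=4
im=d['img'][y:y+140,x:x+180,::-1];im=cv2.resize(im,None,fx=k,fy=k,interpolation=cv2.INTER_CUBIC)
raw=im.copy()
for b,c in [(box(-39,-27,-138,-106,96,136),(0,0,255)),(box(-11,11,-100,118,71,76),(0,255,0)),(box(-21,21,-144,-100,66,86),(255,255,0))]:
    w=(proj(d,rw(p,b))-[x,y]+.5)*k
    for i,j in EDG: cv2.line(im,tuple(w[i].astype(int)),tuple(w[j].astype(int)),c,1)
cv2.imwrite(f'pics/{sys.argv[1]}.png',im)
E
python3 ov.py ow1 "(190,130)" && python3 ov.py ow2 "(220,0)"
```

```text
(no output)
```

View pics/ow1.png

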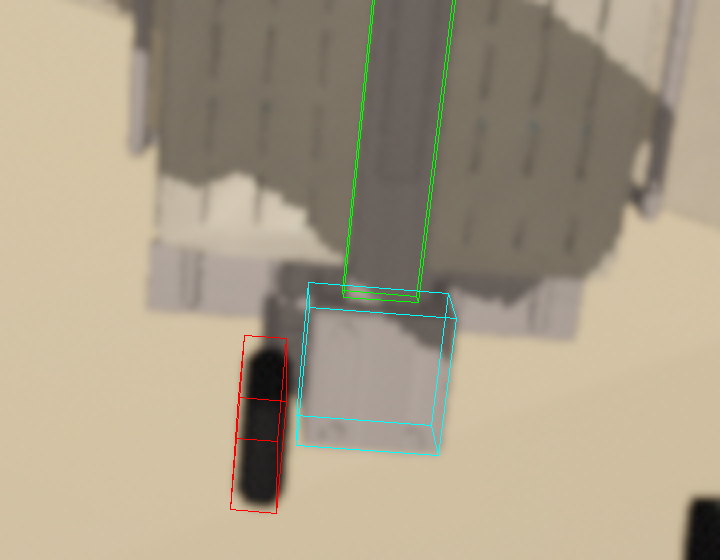

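View pics/ow2.png

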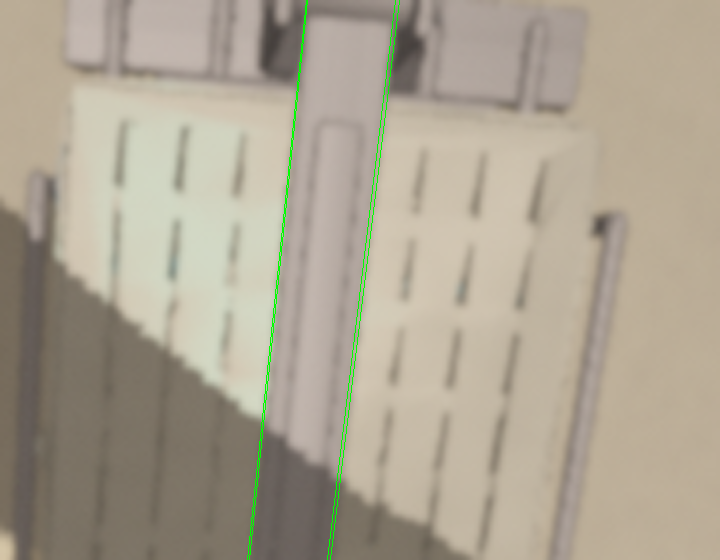

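Request:
step_arm --xyz '[[0,0,0],[-0.1,14,21],[-0.1,14,21],[-0.1,14,21],[-0.1,14,21],[-0.1,14,21],[-0.1,11.5,21],[-0.2,0,20]]' --rotation '[[0,0,4.9],[0,0,0],[0,0,0],[0,0,0],[0,0,0],[0,0,0],[0,0,0],[0,0,0]]' --jaw '[60,60,60,60,60,60,60,60]'

```text
time_s: 4.82
position: [530.7, -246.7, 154.6]
tool_rot: [[0.965, 0.263, 0.0], [0.263, -0.965, -0.001], [0.0, 0.001, -1.0]]
force: [0.6, 0.1, -0.2]
width: 65.5
```

```bash
python3 look.py w2; python3 ov.py ow3 "(190,200)"
```

```text
4.8167 [ 530.7 -246.7  154.6] [[0.965, 0.263, 0.0], [0.263, -0.965, -0.001], [0.0, 0.001, -1.0]] [-0.25  0.28  0.76  1.74 -0.21  1.2   0.83] [ 0.6  0.1 -0.2] 65.51305426514769
catch_grip [(0.95, [263.1, 219.4], 2161)]
hold_bar [(0.87, [306.0, 176.3], 12320)]
bar_hinge [(0.97, [307.5, 165.9], 17320)]
cassette_top [(0.57, [294.0, 75.0], 28428)]
pred [[[257.6, 241.3]], [[258.5, 212.1]], [[329.8, -275.0]], [[307.9, 206.6]]]
```

View pics/w2.png

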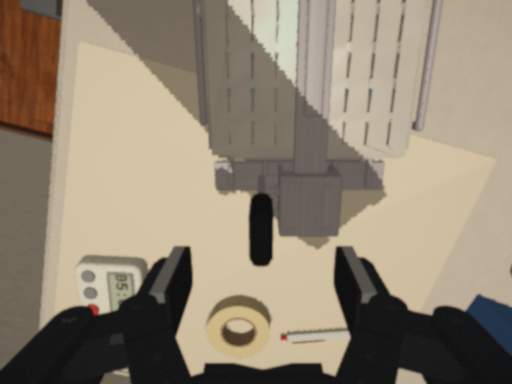

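View pics/ow3.png

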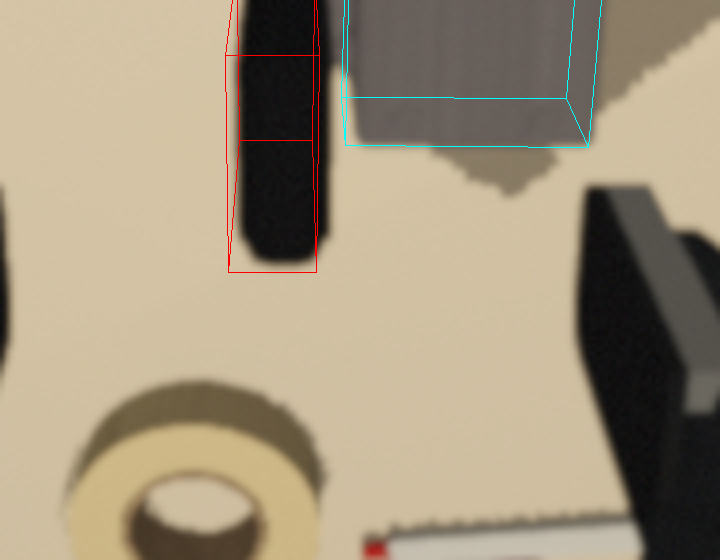

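Request:
step_arm --xyz '[[-0.2,0.5,9],[-0.2,0.5,9],[-0.2,0.5,9],[-0.2,0,9],[0,0,9],[0,0,9],[0,0,1],[0,0,0]]' --rotation '[[0,0,0],[0,0,0],[0,0,0],[0,0,0],[0,0,0],[0,0,0],[0,0,0],[0,0,0]]' --jaw '[60,60,60,60,60,60,60,60]' --newtons 50

```text
time_s: 5.73
position: [529.1, -248.1, 99.7]
tool_rot: [[0.965, 0.261, -0.002], [0.261, -0.965, 0.0], [-0.002, -0.001, -1.0]]
force: [-0.1, -0.6, 0.7]
width: 65.2
```

```bash
python3 look.py w3
```

```text
5.7333 [ 529.1 -248.1   99.7] [[0.965, 0.261, -0.002], [0.261, -0.965, 0.0], [-0.002, -0.001, -1.0]] [-0.23  0.35  0.74  1.8  -0.26  1.1   0.87] [-0.1 -0.6  0.7] 65.24319012009113
catch_grip [(0.65, [268.5, 273.1], 4331)]
hold_bar [(0.89, [321.4, 205.8], 19416), (0.15, [321.7, 190.8], 26675)]
bar_hinge [(0.6, [320.5, 190.1], 26420), (0.53, [236.7, 353.5], 1787)]
cassette_top [(0.8, [304.7, 84.5], 41536), (0.22, [78.9, 300.2], 1784)]
pred [[[260.4, 307.5]], [[261.1, 253.9]], [[367.1, -447.8]], [[325.3, 244.4]]]
```

View pics/w3.png

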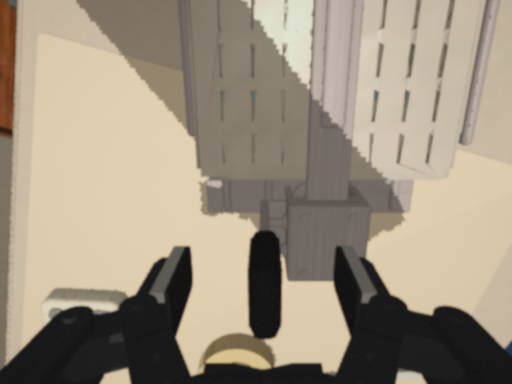

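Request:
step_arm --xyz '[[0.4,0,0],[0,0,0],[0,0,0],[0,0,0],[0,0,0],[0,0,0],[0,0,0],[0,0,0]]' --rotation '[[0,0,0],[0,0,0],[0,0,0],[0,0,0],[0,0,0],[0,0,0],[0,0,0],[0,0,0]]' --jaw '[255,255,255,255,255,255,255,255]' --newtons 50

```text
time_s: 6.65
position: [530.0, -248.2, 100.9]
tool_rot: [[0.965, 0.261, -0.0], [0.261, -0.965, 0.0], [-0.0, -0.0, -1.0]]
force: [-1.3, -0.1, 2.7]
width: 11.4
```

Request:
step_arm --xyz '[[-1.5,0,0],[-1.5,0,0],[-1.5,0,0],[-1.5,0,0],[-1.5,0,0],[-1.5,0,0],[-1.5,0,0],[0,0,0]]' --rotation '[[0,0,0],[0,0,0],[0,0,0],[0,0,0],[0,0,0],[0,0,0],[0,0,0],[0,0,0]]' --jaw '[255,255,255,255,255,255,255,255]'

```text
time_s: 7.32
position: [521.1, -250.6, 100.9]
tool_rot: [[0.965, 0.261, 0.003], [0.261, -0.965, -0.0], [0.003, 0.001, -1.0]]
force: [6.3, 0.7, -2.6]
width: 11.6
```

Request:
step_arm --xyz '[[-1,0,0],[-1,0,0],[-1,0,0],[-1,0,0],[-1,0,0],[0,0,0],[0,0,0]]' --rotation '[[0,0,0],[0,0,0],[0,0,0],[0,0,0],[0,0,0],[0,0,0],[0,0,0]]' --jaw '[255,255,255,255,255,255,255]'

```text
time_s: 7.9
position: [517.2, -251.6, 101.1]
tool_rot: [[0.965, 0.262, 0.004], [0.262, -0.965, -0.0], [0.004, 0.001, -1.0]]
force: [7.9, 0.7, -1.7]
width: 11.2
```

Request:
step_arm --xyz '[[-1,0,0],[-1,0,0],[-1,0,0],[0,0,0],[0,0,0]]' --rotation '[[0,0,0],[0,0,0],[0,0,0],[0,0,0],[0,0,0]]' --jaw '[255,255,255,255,255]'

```text
time_s: 8.32
position: [516.2, -251.8, 101.6]
tool_rot: [[0.965, 0.263, 0.007], [0.263, -0.965, -0.0], [0.007, 0.002, -1.0]]
force: [11.2, 1.5, -2.5]
width: 11.4
```

Request:
step_arm --xyz '[[-1.5,0,0],[-1.5,0,0],[-1,0,0],[0,0,0],[0,0,0],[0,0,0]]' --rotation '[[0,0,0],[0,0,0],[0,0,0],[0,0,0],[0,0,0],[0,0,0]]' --jaw '[255,255,255,255,255,255]'

```text
time_s: 8.82
position: [515.9, -251.8, 102.6]
tool_rot: [[0.964, 0.265, 0.014], [0.265, -0.964, -0.001], [0.013, 0.004, -1.0]]
force: [17.9, 3.0, -3.6]
width: 11.3
```

```bash
python3 look.py w4
```

```text
8.8167 [ 515.9 -251.8  102.6] [[0.964, 0.265, 0.014], [0.265, -0.964, -0.001], [0.013, 0.004, -1.0]] [-0.23  0.31  0.75  1.83 -0.24  1.08  0.88] [17.9  3.  -3.6] 11.341437867484768
catch_grip [(0.87, [269.3, 249.0], 4923)]
hold_bar [(0.74, [346.4, 209.7], 21185)]
bar_hinge [(0.69, [348.5, 190.1], 28326)]
cassette_top [(0.88, [330.2, 82.3], 39792)]
pred [[[297.4, 302.5]], [[288.5, 250.5]], [[408.9, -437.6]], [[349.6, 241.1]]]
```

View pics/w4.png

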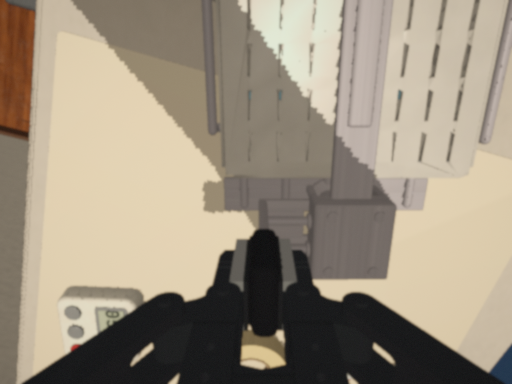

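Request:
step_arm --xyz '[[0,-0.3,-2.1],[0,-0.5,-4.2],[0,-0.5,-4.2],[0,-0.5,-4.2],[0,-0.5,-4.2],[0,-0.5,-4.2],[0,-0.5,-4.2],[0,0,0]]' --rotation '[[-0.5,0,0],[-1,0,0],[-1,0,0],[-1,0,0],[-1,0,0],[-1,0,0],[-1,0,0],[0,0,0]]' --jaw '[255,255,255,255,255,255,255,255]'

```text
time_s: 9.73
position: [514.6, -246.8, 130.5]
tool_rot: [[0.964, 0.264, 0.044], [0.267, -0.957, -0.11], [0.013, 0.118, -0.993]]
force: [17.9, 4.5, -3.8]
width: 11.3
```

```bash
python3 look.py w5
```

```text
9.7333 [ 514.6 -246.8  130.5] [[0.964, 0.264, 0.044], [0.267, -0.957, -0.11], [0.013, 0.118, -0.993]] [-0.36  0.2   0.78  1.88 -0.07  1.04  0.71] [17.9  4.5 -3.8] 11.30020174872839
catch_grip [(0.84, [270.6, 251.1], 5071)]
hold_bar [(0.68, [346.6, 208.5], 21465)]
bar_hinge [(0.74, [322.3, 75.8], 32421), (0.67, [348.1, 181.5], 27784)]
cassette_top [(0.87, [322.9, 76.4], 32652), (0.48, [347.6, 210.2], 21817), (0.32, [267.6, 251.7], 5204)]
pred [[[290.3, 273.8]], [[284.2, 228.1]], [[408.1, -431.0]], [[337.6, 219.3]]]
```

View pics/w5.png

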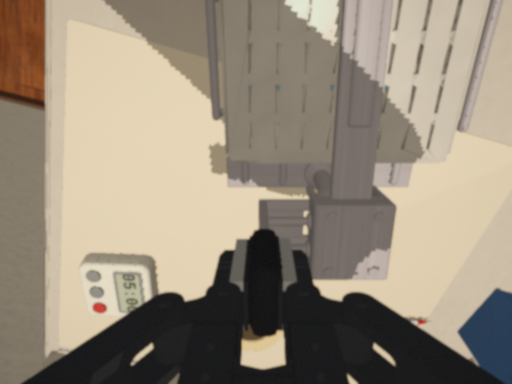

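Request:
step_arm --xyz '[[0,-0.5,-4.2],[0,-0.5,-4.2],[0,-0.5,-4.2],[0,-0.5,-4.2],[0,-0.5,-4.2],[0,-0.5,-4.2],[0,-0.5,-4.2],[0,-0.5,-4.2]]' --rotation '[[-1,0,0],[-1,0,0],[-1,0,0],[-1,0,0],[-1,0,0],[-1,0,0],[-1,0,0],[-1,0,0]]' --jaw '[255,255,255,255,255,255,255,255]'

```text
time_s: 10.65
position: [511.9, -236.9, 162.5]
tool_rot: [[0.963, 0.256, 0.081], [0.268, -0.933, -0.241], [0.014, 0.254, -0.967]]
force: [18.0, 5.4, -4.5]
width: 11.3
```

```bash
python3 -c "
from h import *
o=manip.get_obs();print(o['position'],o['joint_pos'].round(2),o['force'])"
```

```text
[ 511.87533149 -236.85944829  162.47442477] [-0.49  0.07  0.78  1.93  0.19  1.02  0.46] [17.96820442  5.38537916 -4.46883819]
```

Request:
step_arm --xyz '[[0,-0.5,-4.2],[0,-0.5,-4.2],[0,-0.5,-4.2],[0,-0.5,-4.2],[0,-0.5,-4.2],[0,-0.5,-4.2],[0,-0.5,-4.2],[0,-0.5,-4.2]]' --rotation '[[-1,0,0],[-1,0,0],[-1,0,0],[-1,0,0],[-1,0,0],[-1,0,0],[-1,0,0],[-1,0,0]]' --jaw '[255,255,255,255,255,255,255,255]'

```text
time_s: 11.32
position: [508.0, -222.5, 193.0]
tool_rot: [[0.963, 0.244, 0.117], [0.27, -0.89, -0.367], [0.014, 0.385, -0.923]]
force: [19.7, 6.0, -5.6]
width: 11.2
```

```bash
python3 -c "
from h import *
o=manip.get_obs();print(o['position'],o['joint_pos'].round(2),o['force'])"
```

```text
[ 507.96970516 -222.54848928  192.9923511 ] [-0.58 -0.03  0.71  1.98  0.44  1.05  0.21] [19.71955288  5.95648607 -5.57485977]
```

Request:
step_arm --xyz '[[0,-0.5,-4.2],[0,-0.5,-4.2],[0,-0.5,-4.2],[0,-0.5,-4.2],[0,-0.5,-4.2],[0,-0.5,-4.2],[0,-0.5,-4.2],[0,-0.5,-4.2]]' --rotation '[[-1,0,0],[-1,0,0],[-1,0,0],[-1,0,0],[-1,0,0],[-1,0,0],[-1,0,0],[-1,0,0]]' --jaw '[255,255,255,255,255,255,255,255]'

```text
time_s: 11.98
position: [503.0, -204.3, 221.0]
tool_rot: [[0.962, 0.228, 0.15], [0.273, -0.83, -0.486], [0.014, 0.509, -0.861]]
force: [19.6, 6.7, -7.3]
width: 11.5
```

Request:
step_arm --xyz '[[0,-0.5,-4.2],[0,-0.5,-4.2],[0,-0.5,-4.2],[0,-0.3,-2.1],[0,0,0],[0,0,0],[0,0,0],[0,0,0]]' --rotation '[[-1,0,0],[-1,0,0],[-1,0,0],[-0.5,0,0],[0,0,0],[0,0,0],[0,0,0],[0,0,0]]' --jaw '[255,255,255,255,255,255,255,255]'

```text
time_s: 12.65
position: [500.5, -195.3, 232.1]
tool_rot: [[0.962, 0.22, 0.163], [0.274, -0.799, -0.535], [0.013, 0.559, -0.829]]
force: [19.2, 6.9, -6.9]
width: 11.6
```

```bash
python3 look.py w6; python3 - <<'E'
from h import *
p=np.load('pose.npy');o=manip.get_obs();R=o['tool_rot'];g=o['position']-19*R[:,2]
h=rw(p,[0,118,73])[0];d=g-h;c,s=np.cos(p[2]),np.sin(p[2]);y=-s*d[0]+c*d[1]
print('bar angle from grasp pt',np.arctan2(d[2],-y)-np.arctan2(45,240),'tool tilt',np.arccos(-R[2,2]))
o=[]
for c,(x,yy) in (('scene',(185,90)),('side',(185,90))):
    o.append(cv2.resize(manip.camera(c)['img'][yy:yy+160,x:x+130,::-1],None,fx=3,fy=3,interpolation=cv2.INTER_CUBIC))
cv2.imwrite('pics/fin.png',cv2.hconcat(o))
E
```

```text
12.65 [ 500.5 -195.3  232.1] [[0.962, 0.22, 0.163], [0.274, -0.799, -0.535], [0.013, 0.559, -0.829]] [-0.65 -0.12  0.56  2.04  0.71  1.17 -0.09] [19.2  6.9 -6.9] 11.59901324583673
catch_grip [(0.57, [268.5, 252.1], 5170)]
hold_bar [(0.93, [344.9, 210.3], 21505)]
bar_hinge [(0.83, [345.5, 203.0], 22650)]
cassette_top [(0.61, [297.3, 43.5], 12725), (0.3, [346.2, 200.5], 22904)]
pred [[[276.9, 178.5]], [[275.1, 142.5]], [[404.4, -412.3]], [[312.1, 134.5]]]
bar angle from grasp pt 0.6127933637928831 tool tilt 0.5935773731787943
```

View pics/w6.png

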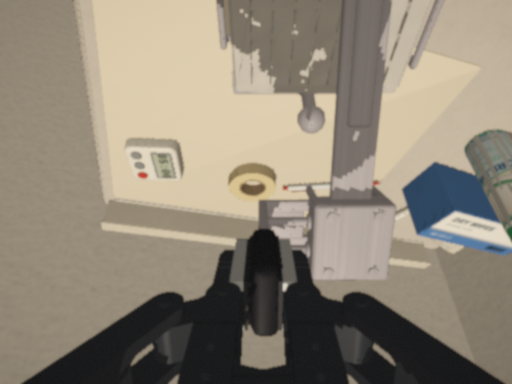

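View pics/fin.png

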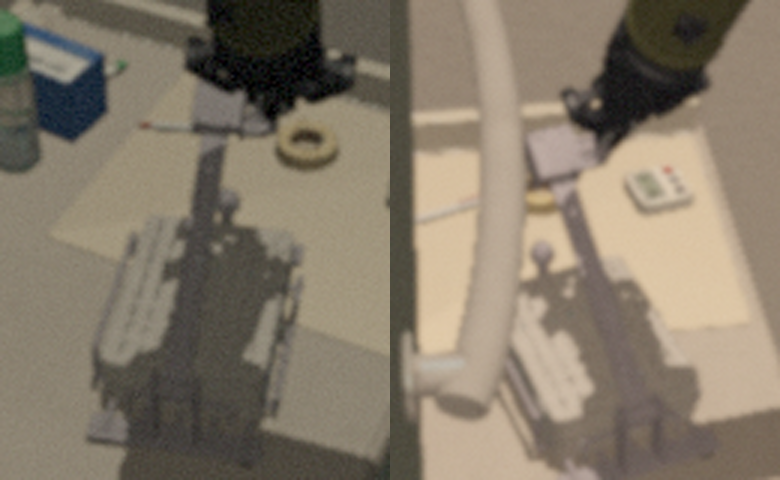

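The bar is clear of the stud at about 0.6 rad. The cassettes, tape roll and timer look unmoved. I'll hold briefly to check that it stays still, then hand in.

Request:
step_arm --xyz '[[0,0,0],[0,0,0],[0,0,0],[0,0,0]]' --rotation '[[0,0,0],[0,0,0],[0,0,0],[0,0,0]]' --jaw '[255,255,255,255]'

```text
time_s: 13.33
position: [500.5, -195.3, 232.1]
tool_rot: [[0.962, 0.22, 0.163], [0.274, -0.799, -0.535], [0.013, 0.559, -0.829]]
force: [20.8, 6.9, -6.8]
width: 11.3
```

```bash
python3 -c "
from h import *
o=manip.get_obs();print(o['position'],o['dq'].round(3),o['force'],o['width'])
print(manip.close_job())"
```

```text
[ 500.51901594 -195.30044577  232.11618627] [-0.001 -0.001 -0.001  0.001 -0.001  0.    -0.001] [20.81432813  6.90314222 -6.8328806 ] 11.289210793071085
the job is handed in; nothing more can be done
None
```

The bar is up and held by the catch, and the job is handed in at about 13 s of the 48 s allowed.

- **Drawing the catch:** I pinched the thumb grip from above with 50 N and drew it toward the front. After about 14 mm it stopped moving, and the force rose from the spring's 8 N to about 18 N. I took that as the hard stop. The bar was still down on the stud at that point.
- **Lifting the bar:** I kept the catch drawn and raised the bar in an arc about its hinge, turning the gripper with it.

**Last checks:**
- **Bar angle:** it works out at 0.59 rad from the gripper's tilt and 0.61 rad from the grasp position. That puts the free end about 13 cm above the stud.
- **Stillness and grip:** the arm was still, with joint speeds of 0.001 rad/s or less. The fingers were closed on the grip at 11.3 mm, with a steady pull of about 20 N.
- **Things left alone:** in the last pictures the stud is clear, and the cassettes, timer and tape roll look unmoved. I judged this by eye and did not measure it. The pouch was outside those pictures, so I did not check it again; the arm crossed that side of the bench at about 300 mm height.

**Where measurements disagreed:** the first rack pose, fitted from the two fixed cameras, was off by a few pixels at the hinge end. The wrist camera confirmed the final pose to about 2 mm before I gripped.

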